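# Load the turntable's battery tube

### The arm

A 6-joint arm with a two-finger parallel gripper is mounted at the origin on the work surface. World frame = base frame: x ahead of the robot, y to its left, z up, the work surface at z = 0. Lengths are in m, angles in rad, forces in N, time in s.
With the tool pointing down it reaches from about 0.275 to 0.85 m from the base axis. Payload 19 kg.
Tool frame: the origin (TCP) lies between the finger pads; the fingertips stand 14 mm ahead of it and the grasp point (between the pads) lies 5 mm behind it; z points along the fingers, y is the line along which they close (so a half turn about z gives the same grasp; the last joint's range is limited). The gripper opens to 85 mm and grips with 20 to 120 N. Pads are 22 mm wide; open, the fingers measure 114 mm over their backs; the gripper's body (76 mm by 85 mm) begins 54 mm behind the grasp point. The pads swing forward as they close: fully open they stand 13 mm farther back than shut.
Start: joints at [-1.461, 0.15, 1.437, -0, 1.554, -0.134], TCP at [0.139, -0.558, 0.245] pointing down, gripper open.
Joint ranges: [-2.8, 2.8], [-0.68, 2.1], [0.12, 2.68], [-1.39, 4.53], [0.16, 2.79], [-2.81, 2.81]. Speed limits (rad/s): [1.89, 1.89, 2.22, 3.01, 3.01, 3.01].

### API

Orientations are given as [roll, pitch, yaw] about the fixed x, y, z axes, in that order (R = Rz(yaw) Ry(pitch) Rx(roll)).
In Python, from workcell import robot gives the robot as it stands.
- The arm moves only by the tool play_rows, never from a script. Its argument "series" is a list of rows, each an object of numbers: "tx", "ty", "tz": the shift along the tool's x, y, z in cm; "wx", "wy", "wz": the turn, a rotation vector about the tool's x, y, z in degrees; "hand": the gripper's target within -1 to 1 (shut at 1, half-way at 0, fully open at -1). In form: [{"tx": .., "ty": .., "tz": .., "wx": .., "wy": .., "wz": .., "hand": ..}, ...]. A call has 1 to 5 rows; each row is the pose to reach, as a shift and turn from the pose commanded when the call began, along the tool's axes at that moment; what a row does not reach only later rows make up. A row lasts 1/8 s, in which the tool goes at most 62.5 mm and 10.7 degrees, less where a joint would pass 70% of its speed; a pose out of reach is approached as far as the arm can. A call with a gripper value outside its range is refused whole. The fingers move at their own pace and stop on an object; "force" is the grip in N (left out, the last holds). Time passes only in rows, so rows that repeat a pose let the fingers close. It gives the time, the measured TCP pose, the force, the opening and the grip force at its end, in the units of the state.
- robot.read_state(): the state, without advancing time (a new reading comes with each control period).
- robot.get_image(name): name is "side" or "top" or "wrist"; returns the picture (420x560x3 uint8, red, green, blue); there is no depth.
- robot.camera_params(name): a dict with "intrinsics" (3x3 intrinsics, pixels), "dist" ([k1, k2, p1, p2, k3] as OpenCV has them; the pictures are not rectified), "R" (3x3) and "t" (3): a world point X has camera coordinates R X + t; the wrist camera has in their place "mount" (4x4, takes a point from camera to tool coordinates, whose origin is the TCP and whose axes are the flange's). Camera axes: x right, y down, z forward; pixel columns grow to the right and rows downward; lengths in m; the calibration is good to about 2 mm. A picture is of the moment at which its call begins: read the wrist's pose just before it. camera_params takes no time and is no camera call.
- robot.job_done(): hands the job in; it is judged then, once.
Trained networks look in the newest picture that a camera, given by its name, has taken for a name from the list of things; names that differ only in an ending like _2 or _b are one class to them, and where a whole thing is asked for, a point or a joint stands for the part that bears it (a point fixed in the world has none). Each returns a list of dicts, best first, with "score" (0 to 1); they miss things now and then, are a little off and sometimes report something else, mostly with a low value. They report only what shows in the picture. A call takes as long as a camera call. They do not tell look-alikes from the thing itself.
- robot.look_for(camera, target): "point" ([column, row] in pixels, amid what is visible of it).
- robot.landmark_of(camera, target): "point" ([column, row] in pixels: a listed point, or the origin of a listed thing).
The state is a dict: "t": time; "joint_pos": joint angles; "dq": joint speeds; "tau": joint torques, N m; "position": TCP position; "tcp_rot": TCP orientation; "contact_force": force on the tool from outside, world axes, zero at the start; "moment": the same for the moment, N m; "grip_width": finger opening in m; "finger_force": force on a finger pad.
Only numpy, scipy, OpenCV 4.12 (cv2) and the standard library are available. Lean on these libraries where they do the work, as an engineer would, in place of code of your own. Each camera call takes 0.05 s, during which the arm holds its last target. There are 200 camera calls.

### The job

One D cell is already in the turntable's battery tube, not yet home. Load the two from the caddy behind it: lay each on the open rail, nub end first, and push it in so that it drives the row deeper; press the full row firmly home against the contact at the closed end, without ramming it. Then flip the hinged tail contact right down behind the last cell, and leave the other things on the bench where they are.

Things in the scene. Friction and masses are not known exactly. Their poses are not given: they have to be found in the camera images.
- cell_a_center (a point): D battery cell: black cylinder 33 mm in diameter, 61.5 mm long over all, 0.10-0.19 kg; one end flat, at the other a steel nub 10 mm wide, 2.5 mm proud (counted in the length) and a 12 mm band of bare metal round it. Point at its centre; x axis along the cell towards the nub. Starts inside the tube, nub towards the closed end, but not home.
- cell_b_center (a point): D battery cell: black cylinder 33 mm in diameter, 61.5 mm long over all, 0.10-0.19 kg; one end flat, at the other a steel nub 10 mm wide, 2.5 mm proud (counted in the length) and a 12 mm band of bare metal round it. Point at its centre; x axis along the cell towards the nub. Starts level in one of the caddy's two cradles, 34 mm above the bench, nub pointing either way along it.
- cell_c_center (a point): D battery cell: black cylinder 33 mm in diameter, 61.5 mm long over all, 0.10-0.19 kg; one end flat, at the other a steel nub 10 mm wide, 2.5 mm proud (counted in the length) and a 12 mm band of bare metal round it. Point at its centre; x axis along the cell towards the nub. Starts level in one of the caddy's two cradles, 34 mm above the bench, nub pointing either way along it.
- caddy: fixed grey battery caddy, 60 x 104 mm; origin at the centre of its underside on the bench. Two V cradles run along its x axis at y = -32 and +32 mm, each 30 mm wide (narrower than a cell, so fingers pass down beside the cell as far as the 5 mm base plate) and 48 mm long.
- turntable: fixed white turntable for scanning prints, a straight battery tube along one edge. Origin on the bench under the tube's axis (axis at y = 0, 34 mm up); x = feed direction, towards the closed end; z up. Housing x -65 to 135, y -30 to -235 mm, 48 mm high; black round platter on it up to 57 mm. A full row of three cells is 184.5 mm long; home, its tail is at x = -89.5 to -71.5 mm.
- tube_mouth (a point): on the tube's axis at its mouth, x = -45 mm in the turntable's frame. Beyond it the cells run inside: side walls 38 mm apart, flat clear cover, top 56 mm above the bench (60 mm at the mouth's bead). The mouth's side walls flare, 52 mm wide over all, back to x = -59 mm. The cell at the tail of a row that is home sticks 26 to 45 mm out of the cover.
- tube_end (a point): point on the tube's axis near its closed end: x = 95 mm in the turntable's frame, 34 mm above the bench; same axes. The brass end contact is screwed in by hand: its rigid face lies 0 to 18 mm beyond this point, differently each time, so home is found by feel: a sharp rise of force. Before that the sliding row drags with up to about 5 N.
- load_point (a point): on the tube's axis over the open loading rail, x = -135 mm in the turntable's frame, same axes: lay a cell with its centre here (or up to 25 mm farther back) and open fingers clear the hinge post. The rail is a V that centres the cell, 30 mm wide (narrower than a cell), 25 mm high at its edges, open above from x = -215 mm to the mouth, and goes on inside to the end.
- flag_hinge (a point): hinge of the tail flag, beside the rail: x = -95, y = -29 mm in the turntable's frame, 34 mm above the bench; its axis is parallel to the tube. The hinge post takes up x -104 to -86, y -34 to -24 mm and is 46 mm high.
- flag_lip (a point): middle of the thumb lip at the free end of the tail flag, 50.5 mm from the hinge axis; lip 14 mm along the tube, 18 mm across, 5 mm thick.
- tail_flag (a joint): white hinged tail contact: flag 24 mm wide, 12 mm thick along the tube, reaching 53 mm from its hinge. 0 = down, level across the rail, its face at x = -93 mm in the turntable's frame, 3.5 to 21.5 mm behind a row that is home (its soft coil spring takes up the slack); 1.57 = straight up; 2.2 = folded back to the turntable's -y side. It swings square to the tube, stays where it is left (0.5 N at the lip moves it) and cannot go down onto a cell in its way.
- mister: bystander: small clear mister bottle, 38 mm in diameter, 120 mm high, standing; origin under its centre.
- cutters: bystander: flush cutters lying flat, about 120 x 65 x 13 mm; origin under the middle.
- planter: bystander: small orange printed pot, 60 mm in diameter, 55 mm high; origin under its centre.
Mind the look-alikes: they are no part of the job. Leave any red look-alike of the part that bears cell_c_center alone. Leave any purple look-alike of the part that bears cell_b_center alone.

How it is judged:
On the way:
1. all three cells are in the tube, nub first, and the row is pressed firmly (5 N or more on the first cell) against the end contact (x of each of cell_a_center, cell_b_center, cell_c_center in the frame of tube_end above -0.158 m and y of cell_a_center in the frame of tube_end between -0.005 and 0.005 m and z of cell_a_center in the frame of tube_end between -0.006 and 0.006 m and x of tube_end in the frame of cell_a_center above 0 m and y of cell_b_center in the frame of tube_end between -0.005 and 0.005 m and z of cell_b_center in the frame of tube_end between -0.006 and 0.006 m and x of tube_end in the frame of cell_b_center above 0 m and y of cell_c_center in the frame of tube_end between -0.005 and 0.005 m and z of cell_c_center in the frame of tube_end between -0.006 and 0.006 m and x of tube_end in the frame of cell_c_center above 0 m and distance between cell_a_center and cell_b_center below 0.1265 m and distance between cell_a_center and cell_c_center below 0.1265 m and contact force between turntable and cell_a above 5 N), for 0.1 s.
At the end, for the whole second after the job is handed in: All three cells lie in the tube on its axis (within 5 mm), every nub towards the closed end, nose to tail (the outer two centres within 126.5 mm; 123 mm is closed up), all far enough in for the flag; the tail flag is down to within 0.12 rad (x of each of cell_a_center, cell_b_center, cell_c_center in the frame of tube_end above -0.158 m and y of cell_a_center in the frame of tube_end between -0.005 and 0.005 m and z of cell_a_center in the frame of tube_end between -0.006 and 0.006 m and x of tube_end in the frame of cell_a_center above 0 m and y of cell_b_center in the frame of tube_end between -0.005 and 0.005 m and z of cell_b_center in the frame of tube_end between -0.006 and 0.006 m and x of tube_end in the frame of cell_b_center above 0 m and y of cell_c_center in the frame of tube_end between -0.005 and 0.005 m and z of cell_c_center in the frame of tube_end between -0.006 and 0.006 m and x of tube_end in the frame of cell_c_center above 0 m and distance between cell_a_center and cell_b_center below 0.1265 m and distance between cell_a_center and cell_c_center below 0.1265 m and value of joint tail_flag below 0.12 rad); the robot touches nothing.
It fails at once if the first cell is rammed against the end contact (more than 30 N) (contact force between turntable and cell_a above 30 N).
It fails at once if a bystander (mister bottle) is moved more than 30 mm (distance of mister from where it was at the start of the episode above 0.03 m).
It fails at once if a bystander (flush cutters) is moved more than 30 mm (distance of cutters from where it was at the start of the episode above 0.03 m).
It fails at once if a bystander (printed planter) is moved more than 30 mm (distance of planter from where it was at the start of the episode above 0.03 m).
It also fails if it takes over 69 s, if anything falls off the work surface, if the arm or the gripper's body presses on something with over 40 N, if the wrist force passes 120 N, or if a joint passes its speed limit or range.

## Working session

There is one attempt and no reset: what is moved stays moved. The work goes in short steps, Python scripts to look and compute and a tool call to move; the robot and the scene stay as the last step left them, time stands still between calls to the robot, and variables do not carry over. Pictures are saved under pics/ and viewed, at most 10 in all, crops included, and the job is handed in when it is done.

Besides the shell and the picture viewer there is one more tool, called after "Request:" by a JSON object that holds its "op" and its "data". play_rows: Moves the arm, as the interface text tells. Its arguments: {"type":"object","properties":{"series":{"type":"array","items":{"type":"object","properties":{"tx":{"type":"number"},"ty":{"type":"number"},"tz":{"type":"number"},"wx":{"type":"number"},"wy":{"type":"number"},"wz":{"type":"number"},"hand":{"type":"number"}}}},"force":{"type":"number"}},"required":["series"]}

```bash
mkdir -p pics; cat > h.py <<'E'
import numpy as np, cv2
from workcell import robot
from scipy.spatial.transform import Rotation as Ro
def snap(c):
    s=robot.read_state(); im=robot.get_image(c); return s,im
def cam(c,s=None):
    p=robot.camera_params(c); K=np.array(p['intrinsics']); d=np.array(p['dist'])
    if 'R' in p: R=np.array(p['R']); t=np.array(p['t'])
    else:
        M=np.array(p['mount']); T=np.eye(4); T[:3,:3]=Ro.from_euler('xyz',s['tcp_rot']).as_matrix(); T[:3,3]=s['position']
        W=np.linalg.inv(T@M); R=W[:3,:3]; t=W[:3,3]
    return K,d,R,t
def atz(px,z,C):
    K,d,R,t=C; u=cv2.undistortPoints(np.array([[px]],float),K,d)[0,0]
    r=R.T@np.array([u[0],u[1],1]); o=-R.T@t; return o+r*(z-o[2])/r[2]
def proj(X,C):
    K,d,R,t=C; return cv2.projectPoints(np.array(X,float).reshape(-1,3),cv2.Rodrigues(R)[0],t,K,d)[0][:,0]
def tri(p1,C1,p2,C2):
    P=[]
    for p,C in((p1,C1),(p2,C2)):
        u=cv2.undistortPoints(np.array([[p]],float),C[0],C[1])[0,0]; P.append((u,np.c_[C[2],C[3]]))
    X=cv2.triangulatePoints(P[0][1],P[1][1],P[0][0],P[1][0]); return (X[:3]/X[3]).ravel()
E
python3 - <<'E'
from h import *
print(robot.read_state())
for c in('top','side'):
    s,im=snap(c); cv2.imwrite(f'pics/{c}0.png',im[:,:,::-1])
    print(c, np.round(-cam(c)[2].T@cam(c)[3],3))
    for n in ['cell_a_center','cell_b_center','caddy','turntable','tube_mouth','tube_end','load_point','flag_hinge','flag_lip','mister','cutters','planter']:
        r=robot.landmark_of(c,n); print(n,[(np.round(q['point']).tolist(),round(q['score'],2)) for q in r])
E
```

```text
{'t': 0.0, 'joint_pos': array([-1.46101819e+00,  1.50979825e-01,  1.43797832e+00, -8.99861913e-06,
        1.55378973e+00, -1.34020569e-01]), 'dq': array([ 1.09971389e-03,  9.70549646e-04,  1.35885970e-03,  6.64646232e-05,
       -1.15794146e-03,  3.89900055e-05]), 'tau': array([-3.10563853e-03, -7.13048744e+01, -5.70862842e+01, -2.83261043e-04,
        9.11861396e-03, -5.89914430e-05]), 'position': array([ 0.13874321, -0.55779534,  0.2447052 ]), 'tcp_rot': array([-3.14044659e+00, -1.45443333e-04,  2.43798777e-01]), 'contact_force': array([ 0.64596673, -0.43489179, -0.02155133]), 'moment': array([-0.04698859, -0.04195905,  0.01274435]), 'finger_force': 0.0, 'grip_width': 0.08556916901225692}
top [0.364 0.018 1.157]
cell_a_center [([288.0, 200.0], 0.61)]
cell_b_center [([438.0, 254.0], 0.84), ([401.0, 234.0], 0.78), ([281.0, 212.0], 0.69), ([399.0, 266.0], 0.62), ([261.0, 218.0], 0.46)]
caddy [([394.0, 222.0], 0.66)]
turntable [([242.0, 220.0], 0.91), ([210.0, 211.0], 0.15)]
tube_mouth [([258.0, 218.0], 0.88)]
tube_end [([208.0, 211.0], 0.62), ([243.0, 220.0], 0.41)]
load_point [([299.0, 229.0], 0.91)]
flag_hinge [([287.0, 214.0], 0.66)]
flag_lip [([286.0, 202.0], 0.46)]
mister [([165.0, 269.0], 0.71)]
cutters [([242.0, 223.0], 0.63), ([122.0, 207.0], 0.57)]
planter [([341.0, 160.0], 0.57)]
side [ 0.396 -0.965  0.675]
cell_a_center [([204.0, 186.0], 0.5), ([255.0, 202.0], 0.43), ([252.0, 238.0], 0.31)]
cell_b_center [([276.0, 314.0], 0.88), ([253.0, 364.0], 0.86), ([225.0, 323.0], 0.71)]
caddy [([288.0, 323.0], 0.91)]
turntable [([257.0, 221.0], 0.55)]
tube_mouth [([254.0, 218.0], 0.8)]
tube_end [([258.0, 192.0], 0.94)]
load_point [([257.0, 236.0], 0.57)]
flag_hinge [([268.0, 226.0], 0.64)]
flag_lip [([280.0, 212.0], 0.63), ([254.0, 234.0], 0.16)]
mister [([204.0, 185.0], 0.81)]
cutters [([253.0, 167.0], 0.42), ([298.0, 300.0], 0.41)]
planter [([343.0, 271.0], 0.56)]
```

View pics/top0.png

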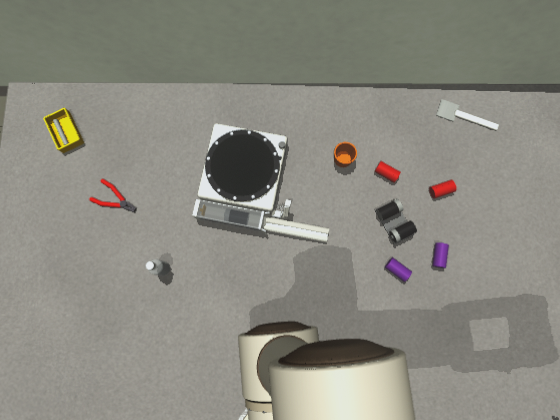

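View pics/side0.png

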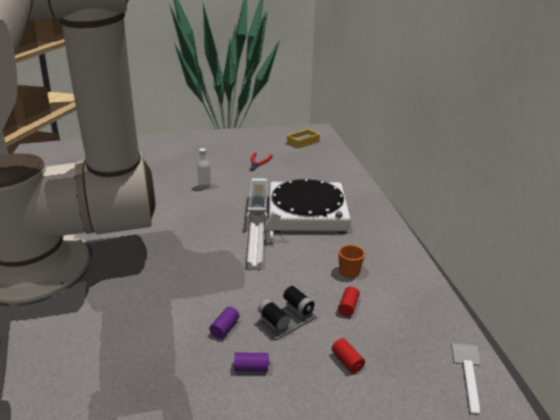

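```bash
python3 - <<'E'
from h import *
T=cam('top');S=cam('side')
for n,p in dict(mouth=(258,218),end=(208,211),load=(299,229),hinge=(287,214)).items(): print(n,atz(p,.034,T).round(4))
for n,p in dict(mouth=(254,218),end=(258,192),load=(257,236),hinge=(268,226)).items(): print('side',n,atz(p,.034,S).round(4))
for p in [(438,254),(401,234),(399,266)]: print('cell',atz(p,.034,T).round(4))
for p in [(276,314),(253,364),(225,323)]: print('cellS',atz(p,.034,S).round(4))
print('caddy',atz((394,222),0,T).round(3),atz((288,323),0,S).round(3))
print('lip',tri((286,202),T,(280,212),S).round(3))
E
```

```text
mouth [0.5587 0.0839 0.034 ]
end [0.5759 0.2126 0.034 ]
load [ 0.5313 -0.0208  0.034 ]
hinge [0.5697 0.0099 0.034 ]
side mouth [0.5436 0.074  0.034 ]
side end [0.5747 0.2086 0.034 ]
side load [ 0.5386 -0.0084  0.034 ]
side hinge [0.572  0.0311 0.034 ]
cell [ 0.4713 -0.3679  0.034 ]
cell [ 0.5208 -0.2782  0.034 ]
cell [ 0.4405 -0.2697  0.034 ]
cellS [ 0.5332 -0.2816  0.034 ]
cellS [ 0.4713 -0.3985  0.034 ]
cellS [ 0.4345 -0.2902  0.034 ]
caddy [ 0.557 -0.27   0.   ] [ 0.559 -0.275  0.   ]
lip [0.594 0.013 0.082]
```

The top view shows the black cells in the grey caddy at about (389,210) and (402,231). The red look-alikes are at (388,172) and (443,188), the purple ones at (398,270) and (441,255). The side view agrees: black cells at (298,299) and (273,315) in the caddy. Only the black pair in the caddy fits, and I'll confirm that with the wrist camera.

```bash
cat >> h.py <<'E'
def go(pos,yaw_deg,s=None,cmd=None):
    "shift (cm) and turn (deg) in tool axes from present pose to tool-down pose at pos,yaw"
    s=s or robot.read_state(); R0=Ro.from_euler('xyz',s['tcp_rot']); p0=np.array(s['position'])
    R1=Ro.from_euler('xyz',[np.pi,0,np.radians(yaw_deg)])
    return (R0.inv().apply(np.array(pos)-p0)*100).round(2),np.degrees((R0.inv()*R1).as_rotvec()).round(2)
E
python3 - <<'E'
from h import *
print(np.array(robot.camera_params('wrist')['mount']).round(3))
print(go((.53,-.27,.28),14))
E
```

```text
[[ 0.001 -0.956 -0.292  0.075]
 [ 1.     0.001  0.001 -0.   ]
 [-0.001 -0.292  0.956 -0.128]
 [ 0.     0.     0.     1.   ]]
(array([ 44.92, -18.5 ,  -3.47]), array([-0.01, -0.  , -0.03]))
```

Request:
{"op": "play_rows", "data": {"series": [{"tx":5.5,"ty":-2.3,"tz":-0.5,"hand":-0.2},{"tx":11,"ty":-4.6,"tz":-1,"hand":-0.2},{"tx":16.5,"ty":-6.9,"tz":-1.5,"hand":-0.2},{"tx":22,"ty":-9.2,"tz":-2,"hand":-0.2},{"tx":27.5,"ty":-11.5,"tz":-2.5,"hand":-0.2}], "force": 40}}

```text
invalid input
```

Request:
{"op": "play_rows", "data": {"series": [{"tx":5.5,"ty":-2.3,"tz":-0.5},{"tx":11,"ty":-4.6,"tz":-1},{"tx":17,"ty":-7,"tz":-1},{"tx":17,"ty":-7,"tz":-1}]}}

```text
invalid input
```

```bash
python3 - <<'E'
from h import *
s,im=snap('wrist'); print(s['t'],s['position'],s['tcp_rot'],s['grip_width']); C=cam('wrist',s)
cv2.imwrite('pics/w1.png',im[:,:,::-1])
for n in ['cell_b_center','caddy']:
    for q in robot.landmark_of('wrist',n): print(n,np.round(q['point']),round(q['score'],2),atz(q['point'],.034 if n[:2]=='ce' else 0,C).round(4))
E
```

```text
1.3 [ 0.13878009 -0.55797253  0.24526442] [-3.14147938e+00 -4.29327067e-05  2.43768586e-01] 0.08560012700581356
```

View pics/w1.png

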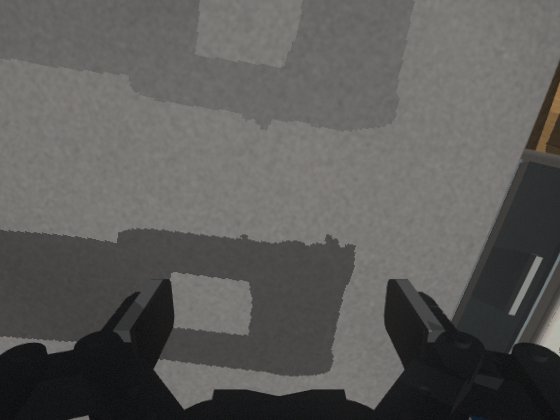

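The move calls were refused, so this picture only shows bare bench and the fingers. I'll send full rows.

Request:
{"op": "play_rows", "data": {"series": [{"tx":5.5,"ty":-2.3,"tz":-0.5,"wx":0,"wy":0,"wz":0,"hand":-0.2},{"tx":11,"ty":-4.6,"tz":-1,"wx":0,"wy":0,"wz":0,"hand":-0.2},{"tx":16.5,"ty":-6.9,"tz":-1.5,"wx":0,"wy":0,"wz":0,"hand":-0.2},{"tx":22,"ty":-9.2,"tz":-2,"wx":0,"wy":0,"wz":0,"hand":-0.2},{"tx":27.5,"ty":-11.5,"tz":-2.5,"wx":0,"wy":0,"wz":0,"hand":-0.2}], "force": 40}}

```text
t: 2.08
position: [0.3792, -0.3786, 0.2707]
tcp_rot: [3.141, -0.0, 0.244]
contact_force: [0.1, -1.3, -0.2]
grip_width: 0.0511
finger_force: 0.0
```

Request:
{"op": "play_rows", "data": {"series": [{"tx":5.5,"ty":-2.3,"tz":-0.5,"wx":0,"wy":0,"wz":0,"hand":-0.2},{"tx":11,"ty":-4.6,"tz":-1,"wx":0,"wy":0,"wz":0,"hand":-0.2},{"tx":17,"ty":-7,"tz":-1,"wx":0,"wy":0,"wz":0,"hand":-0.2},{"tx":17,"ty":-7,"tz":-1,"wx":0,"wy":0,"wz":0,"hand":-0.2}]}}

```text
t: 2.58
position: [0.5284, -0.2683, 0.2798]
tcp_rot: [-3.141, -0.0, 0.248]
contact_force: [-0.2, -0.1, -0.2]
grip_width: 0.051
finger_force: 0.0
```

```bash
python3 - <<'E'
from h import *
s,im=snap('wrist'); print(s['t'],s['position'],s['tcp_rot'],s['grip_width']); C=cam('wrist',s)
cv2.imwrite('pics/w2.png',im[:,:,::-1])
for n in ['cell_b_center','caddy']:
    for q in robot.landmark_of('wrist',n): print(n,np.round(q['point']),round(q['score'],2),atz(q['point'],.034 if n[:2]=='ce' else 0,C).round(4))
E
```

```text
2.575 [ 0.52841952 -0.26830084  0.27977803] [-3.14062198e+00 -1.04446791e-04  2.48116772e-01] 0.051007402614300805
cell_b_center [258. 256.] 0.98 [ 0.4397 -0.2668  0.034 ]
cell_b_center [286. 181.] 0.93 [ 0.5286 -0.2759  0.034 ]
cell_b_center [361. 244.] 0.71 [ 0.4812 -0.3739  0.034 ]
caddy [284. 147.] 0.9 [ 0.5588 -0.2665  0.    ]
```

View pics/w2.png

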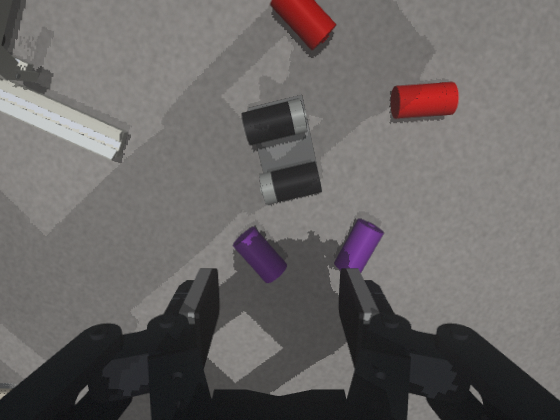

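Wrist view: the black near cell lies at (291,183) with its steel band to the left, toward the turntable. The black far cell lies at (273,121) with its band to the right. Red (303,20) and (424,100) and purple (260,255) and (360,245) are decoys off the caddy. The enlarged crop should confirm this.

```bash
python3 - <<'E'
from h import *
im=cv2.imread('pics/w2.png'); cv2.imwrite('pics/w2c.png',cv2.resize(im[80:220,220:340],None,fx=4,fy=4,interpolation=cv2.INTER_CUBIC))
E
```

```text
(no output)
```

View pics/w2c.png

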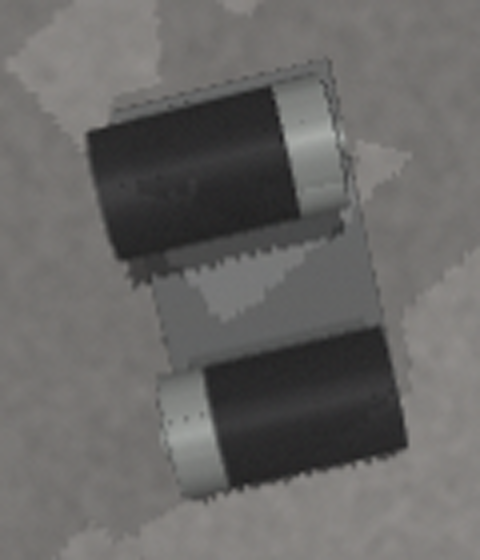

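The crop confirms two black cells on the grey caddy. The near one has its band and nub on the left (crop (185,435)), the far one on the right (crop (310,145)).

```bash
python3 - <<'E'
from h import *
p=robot.camera_params('wrist')
s=dict(position=[0.52841952,-0.26830084,0.27977803],tcp_rot=[-3.14062198,-1.04e-4,.248117]); C=cam('wrist',s)
for nm,(nub,flat) in dict(near=((263.25,189),(318.75,176.75)),far=((303,117),(246,128.25))).items():
    a,b=atz(nub,.036,C),atz(flat,.036,C); d=a-b; L=np.hypot(*d[:2]); m=(a+b)/2+d/L*.00125
    ang=np.degrees(np.arctan2(d[1],d[0])); print(nm,m.round(4),'len',L.round(4),'nubdir',ang.round(1))
    print(go((m[0],m[1],.029),ang))
E
```

```text
near [ 0.5282 -0.2802  0.036 ] len 0.0589 nubdir 117.0
(array([ 0.04,  0.93, 25.12]), array([-2.0000e-02,  1.0000e-02, -1.0302e+02]))
far [ 0.5841 -0.2511  0.036 ] len 0.0576 nubdir -64.8
(array([ 6.18, -0.55, 25.12]), array([1.000e-02, 2.000e-02, 7.881e+01]))
```

Request:
{"op": "play_rows", "data": {"series": [{"tx":0,"ty":0.2,"tz":2.5,"wx":0,"wy":0,"wz":-10.5,"hand":-0.2},{"tx":0,"ty":0.4,"tz":5,"wx":0,"wy":0,"wz":-21,"hand":-0.2},{"tx":0,"ty":0.6,"tz":7.5,"wx":0,"wy":0,"wz":-31.5,"hand":-0.2},{"tx":0,"ty":0.8,"tz":10,"wx":0,"wy":0,"wz":-42,"hand":-0.2},{"tx":0,"ty":0.9,"tz":12,"wx":0,"wy":0,"wz":-52,"hand":-0.2}]}}

```text
t: 3.35
position: [0.5268, -0.281, 0.1595]
tcp_rot: [-3.141, 0.0, 1.155]
contact_force: [0.0, -0.1, 0.7]
grip_width: 0.0512
finger_force: 0.0
```

Request:
{"op": "play_rows", "data": {"series": [{"tx":0,"ty":0,"tz":1,"wx":0,"wy":0,"wz":-10.5,"hand":-0.2},{"tx":0,"ty":0,"tz":2,"wx":0,"wy":0,"wz":-21,"hand":-0.2},{"tx":0,"ty":0,"tz":3,"wx":0,"wy":0,"wz":-31.5,"hand":-0.2},{"tx":0,"ty":0,"tz":4,"wx":0,"wy":0,"wz":-42,"hand":-0.2},{"tx":0,"ty":0,"tz":4,"wx":0,"wy":0,"wz":-50.5,"hand":-0.2}]}}

```text
t: 3.98
position: [0.5267, -0.2809, 0.1197]
tcp_rot: [-3.141, -0.001, 2.036]
contact_force: [0.2, -0.2, -0.2]
grip_width: 0.0513
finger_force: 0.0
```

```bash
python3 - <<'E'
from h import *
s,im=snap('wrist'); print(s['t'],s['position'],s['tcp_rot']); C=cam('wrist',s)
cv2.imwrite('pics/w3.png',im[:,:,::-1])
for q in robot.landmark_of('wrist','cell_b_center'): print(np.round(q['point']),round(q['score'],2),atz(q['point'],.034,C).round(4))
print(go((.5282,-.2802,.029),116.5,s))
E
```

```text
3.975 [ 0.5267207  -0.28089127  0.11974624] [-3.14098783e+00 -8.50857337e-04  2.03614550e+00]
[152. 144.] 0.9 [ 0.4376 -0.2667  0.034 ]
[153. 302.] 0.81 [ 0.4752 -0.3638  0.034 ]
[279. 226.] 0.66 [ 0.5265 -0.2786  0.034 ]
(array([-0.01,  0.17,  9.07]), array([-0.03, -0.05,  0.16]))
```

View pics/w3.png

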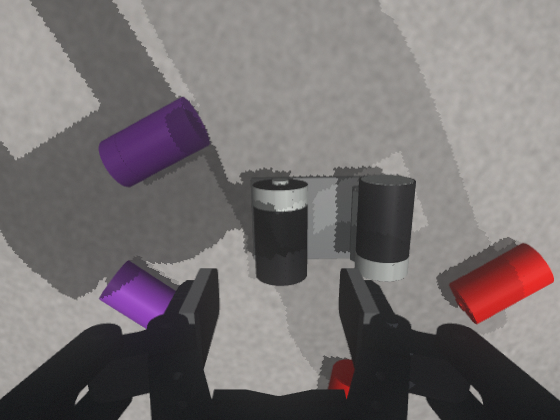

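The near cell is now centred between the fingers (column 280, nub up at row 182), so I descend and grip.

Request:
{"op": "play_rows", "data": {"series": [{"tx":0.1,"ty":0.1,"tz":4.5,"wx":0,"wy":0,"wz":0,"hand":-0.2},{"tx":0.1,"ty":0.1,"tz":8,"wx":0,"wy":0,"wz":0,"hand":-0.2},{"tx":0.1,"ty":0.1,"tz":9,"wx":0,"wy":0,"wz":0,"hand":-0.2},{"tx":0.1,"ty":0.1,"tz":9,"wx":0,"wy":0,"wz":0,"hand":0.6},{"tx":0.1,"ty":0.1,"tz":9,"wx":0,"wy":0,"wz":0,"hand":0.6}], "force": 40}}

```text
t: 4.7
position: [0.5273, -0.2793, 0.0311]
tcp_rot: [-3.139, -0.0, 2.031]
contact_force: [-12.1, -6.3, -8.0]
grip_width: 0.0318
finger_force: 40.8
```

Request:
{"op": "play_rows", "data": {"series": [{"tx":0,"ty":0,"tz":0,"wx":0,"wy":0,"wz":0,"hand":0.6},{"tx":0,"ty":0,"tz":-4,"wx":0,"wy":0,"wz":0,"hand":0.6},{"tx":0,"ty":0,"tz":-9,"wx":0,"wy":0,"wz":0,"hand":0.6},{"tx":0,"ty":0,"tz":-14,"wx":0,"wy":0,"wz":0,"hand":0.6}]}}

```text
t: 5.2
position: [0.5286, -0.2787, 0.1738]
tcp_rot: [3.141, 0.002, 2.031]
contact_force: [0.9, -0.3, -1.3]
grip_width: 0.0322
finger_force: 39.7
```

```bash
python3 - <<'E'
from h import *
print(go((.515,-.06,.19),79))
E
```

```text
(array([20.19,  8.5 , -1.65]), array([ 0.09,  0.08, 37.39]))
```

Request:
{"op": "play_rows", "data": {"series": [{"tx":5,"ty":2,"tz":-1,"wx":0,"wy":0,"wz":9,"hand":0.6},{"tx":10,"ty":4,"tz":-2,"wx":0,"wy":0,"wz":18,"hand":0.6},{"tx":15,"ty":6.2,"tz":-3,"wx":0,"wy":0,"wz":27,"hand":0.6},{"tx":20,"ty":8.5,"tz":-4,"wx":0,"wy":0,"wz":37,"hand":0.6},{"tx":20,"ty":8.5,"tz":-4,"wx":0,"wy":0,"wz":37,"hand":0.6}]}}

```text
t: 5.82
position: [0.5157, -0.0589, 0.2132]
tcp_rot: [3.138, -0.0, 1.386]
contact_force: [0.8, -0.8, -2.4]
grip_width: 0.0321
finger_force: 39.9
```

```bash
python3 - <<'E'
from h import *
s,im=snap('wrist'); print(s['t'],s['position'],s['tcp_rot'],s['finger_force']); C=cam('wrist',s)
cv2.imwrite('pics/w4.png',im[:,:,::-1])
for n in ['load_point','tube_mouth','tube_end','flag_hinge','flag_lip']:
  for q in robot.landmark_of('wrist',n)[:2]: print(n,np.round(q['point']),round(q['score'],2),atz(q['point'],.034,C).round(4))
E
```

```text
5.825 [ 0.51571982 -0.05886123  0.21323293] [ 3.13757318e+00 -2.94105309e-04  1.38552883e+00] 39.86494839191437
load_point [287. 136.] 0.81 [ 0.5327 -0.0118  0.034 ]
load_point [361.  95.] 0.57 [0.5972 0.01   0.034 ]
tube_mouth [292.  23.] 0.65 [0.5521 0.0727 0.034 ]
flag_hinge [323.  91.] 0.85 [0.5679 0.0184 0.034 ]
flag_lip [289. 138.] 0.67 [ 0.534  -0.0133  0.034 ]
flag_lip [364.  95.] 0.62 [0.5997 0.0093 0.034 ]
```

View pics/w4.png

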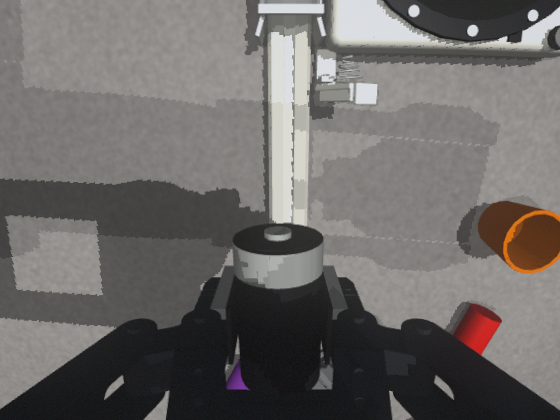

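The rail runs up the image at columns 267–308 and the mouth is at rows 5–35. The hinge is at (325,75), with the flag folded back and its lip at (366,93). The cell is held nub forward. Next I fit the rail edges.

```bash
python3 - <<'E'
from h import *
im=cv2.imread('pics/w4.png'); g=im.mean(2)
s=dict(position=[0.51571982,-0.05886123,0.21323293],tcp_rot=[3.13757318,-2.94e-4,1.38552883]); C=cam('wrist',s)
A=[]
for r in range(50,216,15):
    w=np.where(g[r-2:r+3,240:312].mean(0)>150)[0]+240
    a,b=atz((w.min()-.5,r),.025,C),atz((w.max()+.5,r),.025,C); A.append((a+b)/2)
    print(r,w.min(),w.max(),a[:2].round(4),b[:2].round(4),np.linalg.norm(a-b).round(4))
A=np.array(A)[:,:2]; d=np.linalg.svd(A-A.mean(0))[2][0]; d*=np.sign(d[1]); print(A.mean(0).round(4),np.degrees(np.arctan2(d[1],d[0])))
print('mouth bead row ends', [atz(p,.06,C).round(4) for p in [(259,9),(326,9)]])
E
```

```text
50 268 310 [0.5297 0.0579] [0.5637 0.0517] 0.0346
65 240 310 [0.5052 0.0509] [0.5619 0.0404] 0.0577
80 245 309 [0.5068 0.0388] [0.5592 0.029 ] 0.0533
95 242 308 [0.5019 0.0277] [0.5564 0.0175] 0.0555
110 271 308 [0.5232 0.0114] [0.5545 0.0056] 0.0318
125 271 308 [ 0.5209 -0.0007] [ 0.5525 -0.0065] 0.0321
140 271 308 [ 0.5185 -0.013 ] [ 0.5505 -0.0189] 0.0325
155 272 308 [ 0.517  -0.0257] [ 0.5484 -0.0315] 0.032
170 272 308 [ 0.5145 -0.0385] [ 0.5463 -0.0445] 0.0323
185 272 307 [ 0.512  -0.0517] [ 0.5433 -0.0575] 0.0318
200 272 307 [ 0.5094 -0.0651] [ 0.5411 -0.071 ] 0.0322
215 272 307 [ 0.5067 -0.0789] [ 0.5388 -0.0849] 0.0326
[ 0.5326 -0.0107] 83.8174002330262
mouth bead row ends [array([0.529 , 0.0807, 0.06  ]), array([0.575 , 0.0723, 0.06  ])]
```

```bash
cat >> h.py <<'E'
YAW=79.9
def tt(x,y=0,z=.034):
    f=np.array([.1754,.9845]); n=np.array([-.9845,.1754]); p=np.array([.5308,-.0367])+f*(x+.158)+n*y
    return np.array([p[0],p[1],z])
def where(p):
    f=np.array([.1754,.9845]); n=np.array([-.9845,.1754]); d=np.array(p)[:2]-np.array([.5308,-.0367]); return (d@f-.158).round(4),(d@n).round(4)
E
python3 - <<'E'
from h import *
print(go(tt(-.145,0,.08),YAW))
E
```

```text
(array([ 4.12,  1.02, 13.04]), array([-0.  ,  0.  , -0.47]))
```

Request:
{"op": "play_rows", "data": {"series": [{"tx":2,"ty":0.5,"tz":4.5,"wx":0,"wy":0,"wz":-0.5,"hand":0.6},{"tx":4.1,"ty":1,"tz":9,"wx":0,"wy":0,"wz":-0.5,"hand":0.6},{"tx":4.1,"ty":1,"tz":13,"wx":0,"wy":0,"wz":-0.5,"hand":0.6},{"tx":4.1,"ty":1,"tz":13,"wx":0,"wy":0,"wz":-0.5,"hand":0.6}]}}

```text
t: 6.62
position: [0.5314, -0.0233, 0.0779]
tcp_rot: [-3.136, -0.0, 1.395]
contact_force: [-0.7, 0.0, -0.9]
grip_width: 0.0323
finger_force: 40.0
```

```bash
python3 - <<'E'
from h import *
s,im=snap('wrist'); print(s['position'],s['tcp_rot'],where(s['position'])); print(go(tt(-.145,0,.031),YAW,s)); C=cam('wrist',s)
cv2.imwrite('pics/w5.png',im[:,:,::-1])
for n in ['tube_mouth','flag_hinge','cell_b_center']:
  for q in robot.landmark_of('wrist',n)[:2]: P=atz(q['point'],.034,C);print(n,np.round(q['point']),round(q['score'],2),P.round(4),where(P))
E
```

```text
[ 0.53138029 -0.02334988  0.07788695] [-3.13615941e+00 -9.35986558e-05  1.39521115e+00] (np.float64(-0.1448), np.float64(0.0018))
(array([-0.03,  0.2 ,  4.69]), array([-0.31, -0.01,  0.04]))
tube_mouth [284.  51.] 0.61 [0.5512 0.0722 0.034 ] (np.float64(-0.0472), np.float64(-0.001))
flag_hinge [341. 159.] 0.72 [0.5694 0.021  0.034 ] (np.float64(-0.0945), np.float64(-0.0278))
cell_b_center [278. 304.] 0.63 [ 0.5263 -0.0505  0.034 ] (np.float64(-0.1724), np.float64(0.002))
```

View pics/w5.png

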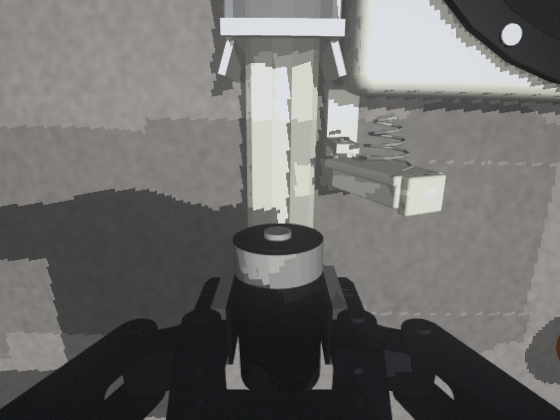

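My turntable frame agrees with the network: mouth at x = -47 mm, hinge at (-94.5, -28) mm. I correct 2 mm sideways, lower, release, then retreat backward and up.

Request:
{"op": "play_rows", "data": {"series": [{"tx":0,"ty":0.2,"tz":2,"wx":0,"wy":0,"wz":0,"hand":0.6},{"tx":0,"ty":0.2,"tz":3.7,"wx":0,"wy":0,"wz":0,"hand":0.6},{"tx":0,"ty":0.2,"tz":4.6,"wx":0,"wy":0,"wz":0,"hand":0.6},{"tx":0,"ty":0.2,"tz":4.6,"wx":0,"wy":0,"wz":0,"hand":0.6}]}}

```text
t: 7.32
position: [0.5351, -0.0235, 0.0366]
tcp_rot: [3.141, 0.0, 1.396]
contact_force: [-14.5, 1.0, 33.7]
grip_width: 0.0321
finger_force: 54.9
```

Request:
{"op": "play_rows", "data": {"series": [{"tx":0,"ty":0,"tz":0,"wx":0,"wy":0,"wz":0,"hand":-0.1},{"tx":0,"ty":0,"tz":0,"wx":0,"wy":0,"wz":0,"hand":-0.2},{"tx":0,"ty":0,"tz":-5,"wx":0,"wy":0,"wz":0,"hand":-0.2},{"tx":-5,"ty":0,"tz":-6,"wx":0,"wy":0,"wz":0,"hand":0.9},{"tx":-6,"ty":0,"tz":-6,"wx":0,"wy":0,"wz":0,"hand":1}]}}

```text
t: 7.95
position: [0.5245, -0.0844, 0.0954]
tcp_rot: [3.14, 0.0, 1.394]
contact_force: [-0.3, 0.2, -0.5]
grip_width: 0.0156
finger_force: 0.0
```

```bash
python3 - <<'E'
from h import *
s,im=snap('wrist'); print(s['t'],s['position'],s['tcp_rot'],s['grip_width'],where(s['position'])); C=cam('wrist',s)
cv2.imwrite('pics/w6.png',im[:,:,::-1])
print(go(tt(-.205,0,.043),YAW,s))
for n in ['tube_mouth','flag_hinge','cell_b_center']:
  for q in robot.landmark_of('wrist',n)[:2]: P=atz(q['point'],.034,C);print(n,np.round(q['point']),round(q['score'],2),P.round(4),where(P))
E
```

```text
7.95 [ 0.52449263 -0.08436683  0.09539665] [3.13979714e+00 4.92153771e-04 1.39424484e+00] 0.015618241295577867 (np.float64(-0.206), np.float64(-0.0022))
(array([ 0.11, -0.22,  5.24]), array([ 0.1 ,  0.03, -0.02]))
flag_hinge [331.  26.] 0.7 [0.5693 0.0205 0.034 ] (np.float64(-0.0949), np.float64(-0.0278))
cell_b_center [268. 132.] 0.8 [ 0.5305 -0.0234  0.034 ] (np.float64(-0.1449), np.float64(0.0026))
```

View pics/w6.png

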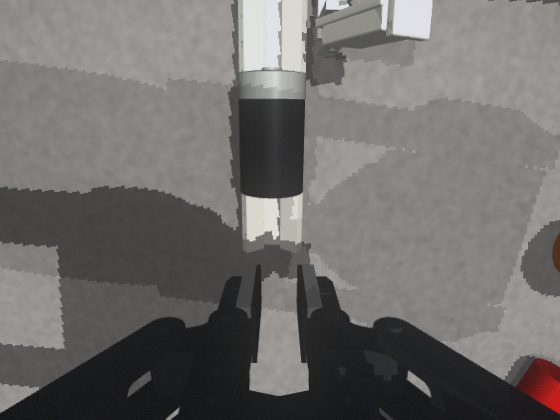

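The cell sits squarely on the rail at x ≈ -145 mm, and the tool is about 3 mm to the right of the axis. I close the fingers, go down behind it and push.

Request:
{"op": "play_rows", "data": {"series": [{"tx":0,"ty":-0.3,"tz":1,"wx":0,"wy":0,"wz":0,"hand":1},{"tx":0,"ty":-0.3,"tz":3,"wx":0,"wy":0,"wz":0,"hand":1},{"tx":0,"ty":-0.3,"tz":5.2,"wx":0,"wy":0,"wz":0,"hand":1},{"tx":0,"ty":-0.3,"tz":5.2,"wx":0,"wy":0,"wz":0,"hand":1},{"tx":1,"ty":-0.3,"tz":5.2,"wx":0,"wy":0,"wz":0,"hand":1}]}}

```text
t: 8.78
position: [0.5234, -0.0717, 0.0427]
tcp_rot: [3.141, -0.0, 1.395]
contact_force: [0.5, -0.3, 0.9]
grip_width: 0.0001
finger_force: 0.0
```

Request:
{"op": "play_rows", "data": {"series": [{"tx":1,"ty":0,"tz":0,"wx":0,"wy":0,"wz":0,"hand":1},{"tx":2,"ty":0,"tz":0,"wx":0,"wy":0,"wz":0,"hand":1},{"tx":3,"ty":0,"tz":0,"wx":0,"wy":0,"wz":0,"hand":1},{"tx":4,"ty":0,"tz":0,"wx":0,"wy":0,"wz":0,"hand":1}]}}

```text
t: 9.28
position: [0.5304, -0.032, 0.0426]
tcp_rot: [3.141, 0.0, 1.396]
contact_force: [1.2, -3.8, 2.4]
grip_width: -0.0002
finger_force: 1.4
```

```bash
python3 - <<'E'
from h import *
s=robot.read_state(); print(s['position'],where(s['position']),s['grip_width']); print(go(tt(-.088,.001,.043),YAW,s))
E
```

```text
[ 0.53042735 -0.03202582  0.0425814 ] (np.float64(-0.1535), np.float64(0.0012)) -0.00018114094211748552
(array([ 6.55,  0.03, -0.04]), array([0.03, 0.  , 0.08]))
```

Request:
{"op": "play_rows", "data": {"series": [{"tx":1,"ty":0,"tz":0,"wx":0,"wy":0,"wz":0,"hand":1},{"tx":2,"ty":0,"tz":0,"wx":0,"wy":0,"wz":0,"hand":1},{"tx":3,"ty":0,"tz":0,"wx":0,"wy":0,"wz":0,"hand":1}]}}

```text
t: 9.65
position: [0.5354, -0.0025, 0.0423]
tcp_rot: [-3.142, -0.0, 1.396]
contact_force: [0.5, -2.5, 2.0]
grip_width: -0.0001
finger_force: 1.4
```

Request:
{"op": "play_rows", "data": {"series": [{"tx":1,"ty":0,"tz":0,"wx":0,"wy":0,"wz":0,"hand":1},{"tx":2,"ty":0,"tz":0,"wx":0,"wy":0,"wz":0,"hand":1},{"tx":3,"ty":0,"tz":0,"wx":0,"wy":0,"wz":0,"hand":1},{"tx":3.5,"ty":0,"tz":0,"wx":0,"wy":0,"wz":0,"hand":1}]}}

```text
t: 10.15
position: [0.5415, 0.032, 0.0423]
tcp_rot: [-3.141, -0.0, 1.396]
contact_force: [0.7, -1.9, 0.7]
grip_width: 0.0003
finger_force: 1.2
```

Request:
{"op": "play_rows", "data": {"series": [{"tx":-3,"ty":0,"tz":0,"wx":0,"wy":0,"wz":0,"hand":1},{"tx":-8,"ty":0,"tz":-1,"wx":0,"wy":0,"wz":0,"hand":1},{"tx":-10,"ty":0,"tz":-6,"wx":0,"wy":0,"wz":0,"hand":1},{"tx":-10,"ty":0,"tz":-12,"wx":0,"wy":0,"wz":0,"hand":-0.2}]}}

```text
t: 10.65
position: [0.523, -0.0681, 0.1628]
tcp_rot: [-3.139, -0.001, 1.394]
contact_force: [0.8, 0.4, 0.1]
grip_width: 0.017
finger_force: 0.0
```

```bash
python3 - <<'E'
from h import *
s,im=snap('wrist'); print(s['t'],s['position'],where(s['position']),s['grip_width']); C=cam('wrist',s)
cv2.imwrite('pics/w7.png',im[:,:,::-1])
for n in ['tube_mouth','flag_hinge','cell_b_center']:
  for q in robot.landmark_of('wrist',n)[:2]: P=atz(q['point'],.034,C);print(n,np.round(q['point']),round(q['score'],2),P.round(4),where(P))
print(go((.5841,-.2511,.13),-63.5,s))
E
```

```text
10.65 [ 0.52299828 -0.06809593  0.16276933] (np.float64(-0.1903), np.float64(0.0022)) 0.016983336345541614
flag_hinge [322.  71.] 0.84 [0.5685 0.0215 0.034 ] (np.float64(-0.0941), np.float64(-0.0269))
(array([-16.94,   9.25,   3.24]), array([-1.1000e-01,  1.9000e-01,  1.4335e+02]))
```

View pics/w7.png

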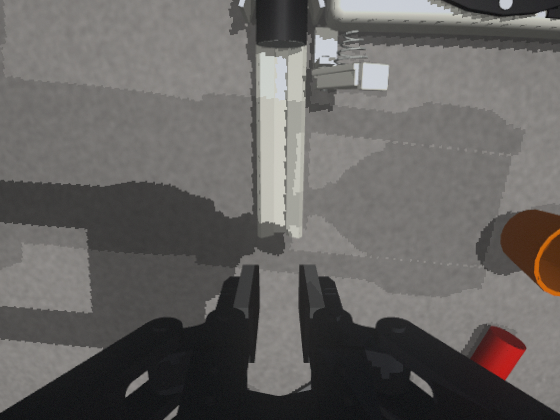

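All three things check out: the first cell is seated in the mouth (tail at about row 40, column 282), the rail is clear and the flag is untouched. Now the far cell.

Request:
{"op": "play_rows", "data": {"series": [{"tx":-3.4,"ty":1.9,"tz":0,"wx":0,"wy":0,"wz":10.5,"hand":-0.2},{"tx":-6.8,"ty":3.7,"tz":0,"wx":0,"wy":0,"wz":21,"hand":-0.2},{"tx":-10.2,"ty":5.5,"tz":0,"wx":0,"wy":0,"wz":31.5,"hand":-0.2},{"tx":-13.6,"ty":7.4,"tz":0,"wx":0,"wy":0,"wz":42,"hand":-0.2},{"tx":-17,"ty":9.3,"tz":0,"wx":0,"wy":0,"wz":52,"hand":-0.2}]}}

```text
t: 11.48
position: [0.5859, -0.2513, 0.1604]
tcp_rot: [-3.139, 0.001, 0.482]
contact_force: [0.5, 0.7, -0.2]
grip_width: 0.0513
finger_force: 0.0
```

Request:
{"op": "play_rows", "data": {"series": [{"tx":0,"ty":0,"tz":0,"wx":0,"wy":0,"wz":10.5,"hand":-0.2},{"tx":0,"ty":0,"tz":0,"wx":0,"wy":0,"wz":21,"hand":-0.2},{"tx":0,"ty":0,"tz":0,"wx":0,"wy":0,"wz":31.5,"hand":-0.2},{"tx":0,"ty":0,"tz":0,"wx":0,"wy":0,"wz":42,"hand":-0.2},{"tx":0,"ty":0,"tz":0,"wx":0,"wy":0,"wz":52,"hand":-0.2}]}}

```text
t: 12.1
position: [0.5856, -0.2501, 0.1604]
tcp_rot: [-3.141, 0.003, -0.425]
contact_force: [0.3, -0.2, 0.7]
grip_width: 0.0517
finger_force: 0.0
```

Request:
{"op": "play_rows", "data": {"series": [{"tx":0,"ty":0,"tz":1,"wx":0,"wy":0,"wz":10.5,"hand":-0.2},{"tx":0,"ty":0,"tz":2,"wx":0,"wy":0,"wz":21,"hand":-0.2},{"tx":0,"ty":0,"tz":3,"wx":0,"wy":0,"wz":31.5,"hand":-0.2},{"tx":0,"ty":0,"tz":4,"wx":0,"wy":0,"wz":39.5,"hand":-0.2},{"tx":0,"ty":0,"tz":4,"wx":0,"wy":0,"wz":39.5,"hand":-0.2}]}}

```text
t: 12.72
position: [0.5853, -0.25, 0.1201]
tcp_rot: [3.14, 0.003, -1.108]
contact_force: [0.1, 0.7, 0.4]
grip_width: 0.0516
finger_force: 0.0
```

```bash
python3 - <<'E'
from h import *
s,im=snap('wrist'); print(s['t'],s['position'],s['tcp_rot'],s['grip_width']); C=cam('wrist',s)
for n in ['cell_b_center','caddy']:
  for q in robot.landmark_of('wrist',n): print(n,np.round(q['point']),round(q['score'],2),atz(q['point'],.034*(n[1]=='e'),C).round(4))
print(proj([.5841,-.2511,.036],C))
# dark-pixel blob near prediction
g=im.max(2); m=((g<70)).astype(np.uint8); m[290:]=0
n,l,st,c=cv2.connectedComponentsWithStats(m)
for i in range(1,n):
    if st[i,4]>400:
        pts=cv2.findNonZero((l==i).astype(np.uint8)); print(st[i],c[i].round(1),cv2.minAreaRect(pts))
print(go((.5841,-.2511,.031),-63.5,s))
E
```

```text
12.725 [ 0.58526171 -0.24999288  0.12010407] [ 3.13971732  0.00329264 -1.10788844] 0.051551509822976405
cell_b_center [529. 124.] 0.9 [ 0.4832 -0.3741  0.034 ]
cell_b_center [478. 285.] 0.6 [ 0.4488 -0.2739  0.034 ]
caddy [324. 205.] 0.58 [ 0.5593 -0.2701  0.    ]
[[281.55155552 229.90087737]]
[478 119  71  57 814] [514.4 149. ] ((511.2093505859375, 147.92413330078125), (88.06166076660156, 14.981828689575195), 42.184444427490234)
[  253   171   154   119 10498] [323.8 231.2] ((330.44110107421875, 231.05117797851562), (117.89641571044922, 153.08938598632812), 88.85424041748047)
[ 420  239   95   51 1964] [464.4 265.6] ((465.73712158203125, 264.2212829589844), (25.990781784057617, 96.44279479980469), 65.85445404052734)
(array([0.08, 0.14, 8.91]), array([0.11, 0.19, 0.02]))
```

Request:
{"op": "play_rows", "data": {"series": [{"tx":0.1,"ty":0.05,"tz":4.5,"wx":0,"wy":0,"wz":0,"hand":-0.2},{"tx":0.1,"ty":0.05,"tz":8,"wx":0,"wy":0,"wz":0,"hand":-0.2},{"tx":0.1,"ty":0.05,"tz":8.9,"wx":0,"wy":0,"wz":0,"hand":-0.2},{"tx":0.1,"ty":0.05,"tz":8.9,"wx":0,"wy":0,"wz":0,"hand":0.6},{"tx":0.1,"ty":0.05,"tz":8.9,"wx":0,"wy":0,"wz":0,"hand":0.6}], "force": 40}}

```text
t: 13.5
position: [0.5856, -0.2524, 0.0347]
tcp_rot: [3.14, -0.0, -1.108]
contact_force: [-9.4, -3.2, -0.4]
grip_width: 0.0315
finger_force: 38.7
```

Request:
{"op": "play_rows", "data": {"series": [{"tx":0,"ty":0,"tz":0,"wx":0,"wy":0,"wz":0,"hand":0.6},{"tx":0,"ty":0,"tz":-4,"wx":0,"wy":0,"wz":0,"hand":0.6},{"tx":0,"ty":0,"tz":-9,"wx":0,"wy":0,"wz":0,"hand":0.6},{"tx":0,"ty":0,"tz":-13,"wx":0,"wy":0,"wz":0,"hand":0.6}]}}

```text
t: 14.0
position: [0.5865, -0.2521, 0.1675]
tcp_rot: [-3.14, -0.003, -1.108]
contact_force: [0.4, 0.2, -1.3]
grip_width: 0.0317
finger_force: 39.9
```

```bash
python3 - <<'E'
from h import *
s,im=snap('wrist'); print(s['position'],s['tcp_rot'],s['grip_width'],s['finger_force'])
# bright-metal band vs body along cell axis in column 280
print(im[150:330:6,278].mean(1).round().astype(int))
print(go(tt(-.142,.001,.16),YAW,s))
E
```

```text
[ 0.58647273 -0.2520735   0.1675435 ] [-3.13950988e+00 -2.93177706e-03 -1.10812890e+00] 0.03172132584387989 39.91966187953949
[139 140  99 123 122 122 138 144 138 137 111 115 117  65  75 165  38  39
 165 164 163  86  86  85  33  30  30  32  28  28]
(array([-23.1,  -5.5,   0.7]), array([   0.16,   -0.22, -143.39]))
```

Request:
{"op": "play_rows", "data": {"series": [{"tx":-4.6,"ty":-1.1,"tz":0,"wx":0,"wy":0,"wz":-10.5,"hand":0.6},{"tx":-9.2,"ty":-2.2,"tz":0,"wx":0,"wy":0,"wz":-21,"hand":0.6},{"tx":-13.8,"ty":-3.3,"tz":0,"wx":0,"wy":0,"wz":-31.5,"hand":0.6},{"tx":-18.4,"ty":-4.4,"tz":0,"wx":0,"wy":0,"wz":-42,"hand":0.6},{"tx":-23.1,"ty":-5.5,"tz":0,"wx":0,"wy":0,"wz":-52,"hand":0.6}]}}

```text
t: 14.68
position: [0.5321, -0.0192, 0.165]
tcp_rot: [-3.141, -0.003, -0.195]
contact_force: [0.8, 1.2, -2.0]
grip_width: 0.0319
finger_force: 39.9
```

Request:
{"op": "play_rows", "data": {"series": [{"tx":0,"ty":0,"tz":0,"wx":0,"wy":0,"wz":-10.5,"hand":0.6},{"tx":0,"ty":0,"tz":0,"wx":0,"wy":0,"wz":-21,"hand":0.6},{"tx":0,"ty":0,"tz":0,"wx":0,"wy":0,"wz":-31.5,"hand":0.6},{"tx":0,"ty":0,"tz":0,"wx":0,"wy":0,"wz":-42,"hand":0.6},{"tx":0,"ty":0,"tz":0,"wx":0,"wy":0,"wz":-52,"hand":0.6}]}}

```text
t: 15.3
position: [0.5327, -0.0206, 0.165]
tcp_rot: [3.14, -0.002, 0.713]
contact_force: [0.1, 0.8, -1.6]
grip_width: 0.0316
finger_force: 40.1
```

Request:
{"op": "play_rows", "data": {"series": [{"tx":0,"ty":0,"tz":1.5,"wx":0,"wy":0,"wz":-10.5,"hand":0.6},{"tx":0,"ty":0,"tz":3,"wx":0,"wy":0,"wz":-21,"hand":0.6},{"tx":0,"ty":0,"tz":4.5,"wx":0,"wy":0,"wz":-31.5,"hand":0.6},{"tx":0,"ty":0,"tz":6,"wx":0,"wy":0,"wz":-39.5,"hand":0.6},{"tx":0,"ty":0,"tz":6,"wx":0,"wy":0,"wz":-39.5,"hand":0.6}]}}

```text
t: 15.92
position: [0.5322, -0.0205, 0.1038]
tcp_rot: [3.141, -0.0, 1.395]
contact_force: [0.2, -0.3, -1.6]
grip_width: 0.0316
finger_force: 40.1
```

```bash
python3 - <<'E'
from h import *
s,im=snap('wrist'); print(s['t'],s['position'],s['tcp_rot'],where(s['position'])); C=cam('wrist',s)
for n in ['tube_mouth','flag_hinge']:
  for q in robot.landmark_of('wrist',n)[:2]: P=atz(q['point'],.034,C);print(n,np.round(q['point']),round(q['score'],2),P.round(4),where(P))
g=im.mean(2)
for r in (140,180,200): 
    w=np.where(g[r-2:r+3,240:325].mean(0)>150)[0]+240; print(r,w.min(),w.max(),where((atz((w.min(),r),.025,C)+atz((w.max(),r),.025,C))/2))
print(go(tt(-.140,.001,.035),YAW,s))
E
```

```text
15.925 [ 0.53223515 -0.02050104  0.10382019] [ 3.14143308e+00 -1.31204959e-04  1.39549166e+00] (np.float64(-0.1418), np.float64(0.0014))
tube_mouth [282.  62.] 0.7 [0.5512 0.0734 0.034 ] (np.float64(-0.046), np.float64(-0.0008))
flag_hinge [331. 160.] 0.61 [0.5688 0.0193 0.034 ] (np.float64(-0.0962), np.float64(-0.0276))
140 253 310 (np.float64(-0.0861), np.float64(-0.0006))
180 254 308 (np.float64(-0.1089), np.float64(-0.0004))
200 254 308 (np.float64(-0.1208), np.float64(-0.0005))
(array([0.18, 0.04, 6.88]), array([ 0.01, -0.01,  0.06]))
```

Request:
{"op": "play_rows", "data": {"series": [{"tx":0,"ty":0.1,"tz":3,"wx":0,"wy":0,"wz":0,"hand":0.6},{"tx":0,"ty":0.1,"tz":5.5,"wx":0,"wy":0,"wz":0,"hand":0.6},{"tx":0,"ty":0.1,"tz":6.6,"wx":0,"wy":0,"wz":0,"hand":0.6},{"tx":0,"ty":0.1,"tz":6.7,"wx":0,"wy":0,"wz":0,"hand":0.6}]}}

```text
t: 16.58
position: [0.5333, -0.0208, 0.0366]
tcp_rot: [-3.141, -0.0, 1.395]
contact_force: [-2.5, 0.2, -1.5]
grip_width: 0.0317
finger_force: 40.4
```

Request:
{"op": "play_rows", "data": {"series": [{"tx":0,"ty":0,"tz":0,"wx":0,"wy":0,"wz":0,"hand":-0.1},{"tx":0,"ty":0,"tz":0,"wx":0,"wy":0,"wz":0,"hand":-0.2},{"tx":0,"ty":0,"tz":-5,"wx":0,"wy":0,"wz":0,"hand":-0.2},{"tx":-5,"ty":0,"tz":-6,"wx":0,"wy":0,"wz":0,"hand":0.9},{"tx":-6.5,"ty":0,"tz":-6,"wx":0,"wy":0,"wz":0,"hand":1}]}}

```text
t: 17.2
position: [0.5223, -0.0866, 0.0981]
tcp_rot: [3.139, 0.001, 1.395]
contact_force: [-0.5, 0.7, 0.1]
grip_width: 0.0153
finger_force: 0.0
```

```bash
python3 - <<'E'
from h import *
s,im=snap('wrist'); print(s['t'],s['position'],s['tcp_rot'],where(s['position'])); C=cam('wrist',s)
for q in robot.landmark_of('wrist','cell_c_center')[:3]: P=atz(q['point'],.034,C);print(np.round(q['point']),round(q['score'],2),P.round(4),where(P))
print(im[40:230:6,272].mean(1).round().astype(int))
for r in (120,150,170): w=np.where(im[r,200:340].max(1)<75)[0]+200; print(r,w.min() if len(w) else 0,w.max() if len(w) else 0)
print(go(tt(-.207,.0005,.043),YAW,s))
E
```

```text
17.2 [ 0.52231035 -0.08661244  0.0980696 ] [3.13864080e+00 6.27323111e-04 1.39455205e+00] (np.float64(-0.2086), np.float64(-0.0004))
[275. 126.] 0.96 [ 0.5326 -0.0232  0.034 ] (np.float64(-0.1444), np.float64(0.0006))
[533. 398.] 0.94 [ 0.6754 -0.2308  0.034 ] (np.float64(-0.3237), np.float64(-0.1764))
[226 226 226 226 204 203 204 203 161  59  57  56  54  54  51  52  51  50
  49  51  50  51  54  53  54 149 219 220 219 220 219 219]
120 239 306
150 237 306
170 236 305
(array([ 0.17, -0.11,  5.51]), array([0.17, 0.04, 0.  ]))
```

Request:
{"op": "play_rows", "data": {"series": [{"tx":0,"ty":-0.1,"tz":2,"wx":0,"wy":0,"wz":0,"hand":1},{"tx":0,"ty":-0.1,"tz":4,"wx":0,"wy":0,"wz":0,"hand":1},{"tx":0,"ty":-0.1,"tz":5.5,"wx":0,"wy":0,"wz":0,"hand":1},{"tx":0.5,"ty":-0.1,"tz":5.5,"wx":0,"wy":0,"wz":0,"hand":1},{"tx":1.5,"ty":-0.1,"tz":5.5,"wx":0,"wy":0,"wz":0,"hand":1}]}}

```text
t: 17.92
position: [0.524, -0.0693, 0.0419]
tcp_rot: [3.141, -0.0, 1.395]
contact_force: [0.3, -0.2, -0.6]
grip_width: -0.0
finger_force: 0.0
```

Request:
{"op": "play_rows", "data": {"series": [{"tx":1,"ty":0,"tz":0,"wx":0,"wy":0,"wz":0,"hand":1},{"tx":2,"ty":0,"tz":0,"wx":0,"wy":0,"wz":0,"hand":1},{"tx":3,"ty":0,"tz":0,"wx":0,"wy":0,"wz":0,"hand":1},{"tx":4,"ty":0,"tz":0,"wx":0,"wy":0,"wz":0,"hand":1}]}}

```text
t: 18.42
position: [0.5307, -0.0297, 0.0415]
tcp_rot: [3.141, -0.0, 1.396]
contact_force: [0.9, -2.7, 1.3]
grip_width: -0.0002
finger_force: 1.2
```

Request:
{"op": "play_rows", "data": {"series": [{"tx":0.7,"ty":0,"tz":0,"wx":0,"wy":0,"wz":0,"hand":1},{"tx":1.4,"ty":0,"tz":0,"wx":0,"wy":0,"wz":0,"hand":1},{"tx":2,"ty":0,"tz":0,"wx":0,"wy":0,"wz":0,"hand":1},{"tx":2.5,"ty":0,"tz":0,"wx":0,"wy":0,"wz":0,"hand":1}]}}

```text
t: 18.92
position: [0.5351, -0.0057, 0.0414]
tcp_rot: [3.141, 0.0, 1.396]
contact_force: [1.7, -6.6, 3.3]
grip_width: 0.0
finger_force: 2.9
```

```bash
python3 - <<'E'
from h import *
s=robot.read_state(); print(s['position'],where(s['position']),s['contact_force'],s['moment'])
E
```

```text
[ 0.53509809 -0.00573329  0.04142382] (np.float64(-0.1268), np.float64(0.0012)) [ 1.69289818 -6.61277395  3.26679736] [-0.97664726 -0.17985738 -0.04838968]
```

Request:
{"op": "play_rows", "data": {"series": [{"tx":0.5,"ty":0,"tz":0,"wx":0,"wy":0,"wz":0,"hand":1},{"tx":1,"ty":0,"tz":0,"wx":0,"wy":0,"wz":0,"hand":1},{"tx":1.5,"ty":0,"tz":0,"wx":0,"wy":0,"wz":0,"hand":1}]}}

```text
t: 19.3
position: [0.5378, 0.0089, 0.0415]
tcp_rot: [3.141, 0.0, 1.395]
contact_force: [2.0, -6.5, 2.6]
grip_width: -0.0003
finger_force: 3.0
```

Request:
{"op": "play_rows", "data": {"series": [{"tx":0.3,"ty":0,"tz":0,"wx":0,"wy":0,"wz":0,"hand":1},{"tx":0.5,"ty":0,"tz":0,"wx":0,"wy":0,"wz":0,"hand":1}]}}

```text
t: 19.55
position: [0.5387, 0.0138, 0.0415]
tcp_rot: [3.141, 0.0, 1.396]
contact_force: [1.4, -7.0, 3.0]
grip_width: 0.0003
finger_force: 3.0
```

Request:
{"op": "play_rows", "data": {"series": [{"tx":0.15,"ty":0,"tz":0,"wx":0,"wy":0,"wz":0,"hand":1},{"tx":0.3,"ty":0,"tz":0,"wx":0,"wy":0,"wz":0,"hand":1}]}}

```text
t: 19.8
position: [0.5392, 0.0167, 0.0415]
tcp_rot: [3.141, 0.0, 1.396]
contact_force: [1.9, -7.1, 3.3]
grip_width: 0.0002
finger_force: 3.0
```

Request:
{"op": "play_rows", "data": {"series": [{"tx":0.1,"ty":0,"tz":0,"wx":0,"wy":0,"wz":0,"hand":1},{"tx":0.2,"ty":0,"tz":0,"wx":0,"wy":0,"wz":0,"hand":1}]}}

```text
t: 20.05
position: [0.5395, 0.0186, 0.0415]
tcp_rot: [3.141, 0.0, 1.396]
contact_force: [1.6, -6.9, 3.2]
grip_width: -0.0
finger_force: 3.0
```

Request:
{"op": "play_rows", "data": {"series": [{"tx":0.1,"ty":0,"tz":0,"wx":0,"wy":0,"wz":0,"hand":1},{"tx":0.2,"ty":0,"tz":0,"wx":0,"wy":0,"wz":0,"hand":1}]}}

```text
t: 20.3
position: [0.5399, 0.0206, 0.0415]
tcp_rot: [3.141, 0.0, 1.395]
contact_force: [1.4, -7.1, 3.4]
grip_width: -0.0001
finger_force: 3.1
```

Request:
{"op": "play_rows", "data": {"series": [{"tx":0.1,"ty":0,"tz":0,"wx":0,"wy":0,"wz":0,"hand":1},{"tx":0.2,"ty":0,"tz":0,"wx":0,"wy":0,"wz":0,"hand":1}]}}

```text
t: 20.55
position: [0.5402, 0.0226, 0.0415]
tcp_rot: [3.141, 0.0, 1.395]
contact_force: [2.7, -6.2, 3.1]
grip_width: 0.0002
finger_force: 3.1
```

Request:
{"op": "play_rows", "data": {"series": [{"tx":0.1,"ty":0,"tz":0,"wx":0,"wy":0,"wz":0,"hand":1},{"tx":0.2,"ty":0,"tz":0,"wx":0,"wy":0,"wz":0,"hand":1}]}}

```text
t: 20.8
position: [0.5406, 0.0245, 0.0415]
tcp_rot: [3.141, 0.0, 1.396]
contact_force: [2.0, -6.0, 3.7]
grip_width: -0.0002
finger_force: 3.1
```

Request:
{"op": "play_rows", "data": {"series": [{"tx":0.1,"ty":0,"tz":0,"wx":0,"wy":0,"wz":0,"hand":1},{"tx":0.2,"ty":0,"tz":0,"wx":0,"wy":0,"wz":0,"hand":1}]}}

```text
t: 21.05
position: [0.5409, 0.0265, 0.0415]
tcp_rot: [3.141, 0.0, 1.396]
contact_force: [1.8, -6.2, 2.9]
grip_width: -0.0001
finger_force: 3.1
```

Request:
{"op": "play_rows", "data": {"series": [{"tx":0.1,"ty":0,"tz":0,"wx":0,"wy":0,"wz":0,"hand":1},{"tx":0.2,"ty":0,"tz":0,"wx":0,"wy":0,"wz":0,"hand":1}]}}

```text
t: 21.3
position: [0.5413, 0.0284, 0.0415]
tcp_rot: [3.141, 0.0, 1.395]
contact_force: [2.1, -6.0, 2.9]
grip_width: -0.0
finger_force: 3.1
```

Request:
{"op": "play_rows", "data": {"series": [{"tx":0.1,"ty":0,"tz":0,"wx":0,"wy":0,"wz":0,"hand":1},{"tx":0.2,"ty":0,"tz":0,"wx":0,"wy":0,"wz":0,"hand":1}]}}

```text
t: 21.55
position: [0.5416, 0.0304, 0.0415]
tcp_rot: [3.141, 0.0, 1.395]
contact_force: [1.9, -6.7, 3.6]
grip_width: 0.0005
finger_force: 3.1
```

Request:
{"op": "play_rows", "data": {"series": [{"tx":0.1,"ty":0,"tz":0,"wx":0,"wy":0,"wz":0,"hand":1},{"tx":0.2,"ty":0,"tz":0,"wx":0,"wy":0,"wz":0,"hand":1}]}}

```text
t: 21.8
position: [0.542, 0.0324, 0.0415]
tcp_rot: [3.141, 0.0, 1.395]
contact_force: [1.9, -6.4, 3.0]
grip_width: -0.0001
finger_force: 3.2
```

Request:
{"op": "play_rows", "data": {"series": [{"tx":0.1,"ty":0,"tz":0,"wx":0,"wy":0,"wz":0,"hand":1},{"tx":0.2,"ty":0,"tz":0,"wx":0,"wy":0,"wz":0,"hand":1}]}}

```text
t: 22.05
position: [0.5422, 0.0336, 0.0415]
tcp_rot: [3.141, 0.002, 1.396]
contact_force: [-0.7, -19.2, 5.4]
grip_width: -0.0002
finger_force: 9.5
```

Sharp rise to 19 N: the row is home, with about 12 N on the contact. I hold briefly, then retreat.

Request:
{"op": "play_rows", "data": {"series": [{"tx":0,"ty":0,"tz":0,"wx":0,"wy":0,"wz":0,"hand":1},{"tx":0,"ty":0,"tz":0,"wx":0,"wy":0,"wz":0,"hand":1}]}}

```text
t: 22.3
position: [0.5423, 0.0336, 0.0415]
tcp_rot: [3.141, 0.002, 1.395]
contact_force: [0.4, -13.9, 4.5]
grip_width: -0.0003
finger_force: 7.1
```

Request:
{"op": "play_rows", "data": {"series": [{"tx":-2,"ty":0,"tz":0,"wx":0,"wy":0,"wz":0,"hand":1},{"tx":-6,"ty":0,"tz":0,"wx":0,"wy":0,"wz":0,"hand":1},{"tx":-8,"ty":0,"tz":-5,"wx":0,"wy":0,"wz":0,"hand":1},{"tx":-8,"ty":0,"tz":-11,"wx":0,"wy":0,"wz":0,"hand":1},{"tx":-8,"ty":0,"tz":-13,"wx":0,"wy":0,"wz":0,"hand":1}]}}

```text
t: 22.92
position: [0.5286, -0.0451, 0.1748]
tcp_rot: [3.138, -0.0, 1.395]
contact_force: [0.2, -0.3, -0.9]
grip_width: 0.0003
finger_force: 0.0
```

```bash
python3 - <<'E'
from h import *
s,im=snap('wrist'); print(s['t'],s['position'],s['tcp_rot'],where(s['position'])); C=cam('wrist',s)
cv2.imwrite('pics/w8.png',im[:,:,::-1])
pl={}
for n in ['flag_lip','flag_hinge','tube_mouth','cell_c_center']:
  for q in robot.landmark_of('wrist',n)[:3]:
    P=atz(q['point'],.075 if n=='flag_lip' else .034,C);print(n,np.round(q['point']),round(q['score'],2),where(P))
# predicted lip pixel at joint q: y=-29+50.5cos q, z=34+50.5 sin q ; x=-95
for a in np.arange(1.2,2.3,.1):
    X=tt(-.099,-.029+.0505*np.cos(a),.034+.0505*np.sin(a)); print(round(a,2),proj(X,C)[0].round(),where(X),X[2].round(3))
g=im[:,276:284].mean((1,2)); print(g[0:200:6].round().astype(int))
E
```

```text
22.925 [ 0.52860925 -0.04512706  0.17477804] [ 3.13764447e+00 -3.92436139e-04  1.39496511e+00] (np.float64(-0.1667), np.float64(0.0007))
flag_lip [361. 121.] 0.82 (np.float64(-0.1012), np.float64(-0.0504))
flag_hinge [320. 109.] 0.83 (np.float64(-0.095), np.float64(-0.03))
tube_mouth [278.  35.] 0.85 (np.float64(-0.0459), np.float64(0.0005))
cell_c_center [280.  33.] 0.89 (np.float64(-0.0447), np.float64(-0.0012))
cell_c_center [475. 373.] 0.57 (np.float64(-0.3258), np.float64(-0.1816))
1.2 [297. 117.] (np.float64(-0.099), np.float64(-0.0107)) 0.081
1.3 [305. 117.] (np.float64(-0.099), np.float64(-0.0155)) 0.083
1.4 [313. 117.] (np.float64(-0.099), np.float64(-0.0204)) 0.084
1.5 [322. 117.] (np.float64(-0.099), np.float64(-0.0254)) 0.084
1.6 [331. 117.] (np.float64(-0.099), np.float64(-0.0305)) 0.084
1.7 [339. 117.] (np.float64(-0.099), np.float64(-0.0355)) 0.084
1.8 [347. 117.] (np.float64(-0.099), np.float64(-0.0405)) 0.083
1.9 [355. 117.] (np.float64(-0.099), np.float64(-0.0453)) 0.082
2.0 [362. 117.] (np.float64(-0.099), np.float64(-0.05)) 0.08
2.1 [369. 117.] (np.float64(-0.099), np.float64(-0.0545)) 0.078
2.2 [375. 117.] (np.float64(-0.099), np.float64(-0.0587)) 0.075
[114  81  81 207 207  48  63  64  64  64  65  65  65  66 129 136 193 201
 181 179 191 168 180 193 170 181 178 171 183 167 172 184 172 185]
```

The row is in: the tail shows at about row 84, and the flag stands at about 2.0 rad with its lip at (361,121). I bring the closed fingers to the flag's -y side, then sweep it over.

Request:
{"op": "play_rows", "data": {"series": [{"tx":3.4,"ty":4.5,"tz":0,"wx":0,"wy":0,"wz":0,"hand":1},{"tx":6.8,"ty":9.1,"tz":0,"wx":0,"wy":0,"wz":0,"hand":1},{"tx":6.8,"ty":9.1,"tz":5,"wx":0,"wy":0,"wz":0,"hand":1},{"tx":6.8,"ty":9.1,"tz":9.9,"wx":0,"wy":0,"wz":0,"hand":1},{"tx":6.8,"ty":9.1,"tz":9.9,"wx":0,"wy":0,"wz":0,"hand":1}]}}

```text
t: 23.8
position: [0.6269, 0.0072, 0.0676]
tcp_rot: [-3.133, 0.0, 1.396]
contact_force: [-0.3, 0.3, 0.7]
grip_width: -0.0002
finger_force: 0.0
```

```bash
python3 - <<'E'
from h import *
s=robot.read_state(); print(s['t'],s['position'],s['tcp_rot'],where(s['position']),s['contact_force'])
for y,z in [(-.07,.077),(-.055,.083),(-.035,.084),(-.02,.077),(0,.066),(.01,.060)]: print(go(tt(-.0985,y,z),YAW,s)[0])
E
```

```text
23.8 [0.62691498 0.0072324  0.06756649] [-3.13286135e+00  3.49164211e-04  1.39589672e+00] (np.float64(-0.0979), np.float64(-0.0869)) [-0.31933412  0.3350604   0.73206212]
[-0.06 -1.7  -0.93]
[-0.06 -3.21 -1.52]
[-0.05 -5.21 -1.6 ]
[-0.05 -6.7  -0.88]
[-0.05 -8.69  0.23]
[-0.05 -9.69  0.84]
```

Request:
{"op": "play_rows", "data": {"series": [{"tx":0,"ty":-1,"tz":-0.1,"wx":0,"wy":0,"wz":0,"hand":1},{"tx":0,"ty":-2,"tz":-0.3,"wx":0,"wy":0,"wz":0,"hand":1},{"tx":0,"ty":-3.5,"tz":-0.8,"wx":0,"wy":0,"wz":0,"hand":1},{"tx":0,"ty":-4.5,"tz":-0.9,"wx":0,"wy":0,"wz":0,"hand":1}]}}

```text
t: 24.3
position: [0.5845, 0.015, 0.0827]
tcp_rot: [3.14, -0.0, 1.396]
contact_force: [0.4, -0.6, 0.1]
grip_width: -0.0001
finger_force: 0.2
```

Request:
{"op": "play_rows", "data": {"series": [{"tx":0,"ty":-1,"tz":0,"wx":0,"wy":0,"wz":0,"hand":1},{"tx":0,"ty":-2.5,"tz":0.6,"wx":0,"wy":0,"wz":0,"hand":1},{"tx":0,"ty":-3.5,"tz":1.1,"wx":0,"wy":0,"wz":0,"hand":1},{"tx":0,"ty":-4.7,"tz":1.7,"wx":0,"wy":0,"wz":0,"hand":1}]}}

```text
t: 24.8
position: [0.5384, 0.023, 0.064]
tcp_rot: [-3.142, -0.0, 1.396]
contact_force: [-0.4, 0.2, -0.2]
grip_width: -0.0002
finger_force: 0.1
```

```bash
python3 - <<'E'
from h import *
s=robot.read_state(); print(s['t'],s['position'],where(s['position']),s['contact_force'])
E
```

```text
24.8 [0.53836484 0.02303561 0.06401232] (np.float64(-0.0979), np.float64(0.003)) [-0.39483466  0.20149858 -0.16047792]
```

Request:
{"op": "play_rows", "data": {"series": [{"tx":0,"ty":-0.7,"tz":0.2,"wx":0,"wy":0,"wz":0,"hand":1},{"tx":0,"ty":-0.7,"tz":0.5,"wx":0,"wy":0,"wz":0,"hand":1},{"tx":0,"ty":-0.7,"tz":0.5,"wx":0,"wy":0,"wz":0,"hand":1}]}}

```text
t: 25.18
position: [0.5319, 0.0242, 0.0597]
tcp_rot: [-3.141, -0.0, 1.396]
contact_force: [-6.7, 0.9, 9.7]
grip_width: 0.0001
finger_force: 4.6
```

```bash
python3 - <<'E'
from h import *
s,im=snap('wrist'); C=cam('wrist',s); print(s['position'],where(s['position']),s['contact_force'])
for n in ['flag_lip']:
  for c in ['wrist','top','side']:
    if c!='wrist': robot.get_image(c)
    CC=C if c=='wrist' else cam(c)
    for q in robot.landmark_of(c,n)[:3]: P=atz(q['point'],.036,CC);print(c,np.round(q['point']),round(q['score'],2),where(P))
E
```

```text
[0.53194505 0.02424405 0.0596567 ] (np.float64(-0.0978), np.float64(0.0096)) [-6.7169255   0.88648348  9.66299988]
wrist [248. 276.] 0.85 (np.float64(-0.0985), np.float64(0.0229))
side [248. 229.] 0.54 (np.float64(-0.1018), np.float64(0.0204))
```

The finger bears on the flag at tip height 46 mm, which is the level flag's top. The lip is seen at y ≈ 21–23 mm against 21.5 mm expected when down. I press a touch more, lift away and verify.

Request:
{"op": "play_rows", "data": {"series": [{"tx":0,"ty":0,"tz":0.15,"wx":0,"wy":0,"wz":0,"hand":1},{"tx":0,"ty":0,"tz":0.15,"wx":0,"wy":0,"wz":0,"hand":1}]}}

```text
t: 25.72
position: [0.5322, 0.0242, 0.059]
tcp_rot: [-3.142, -0.0, 1.396]
contact_force: [-13.7, 1.8, 23.4]
grip_width: -0.0
finger_force: 11.9
```

Request:
{"op": "play_rows", "data": {"series": [{"tx":0,"ty":0,"tz":-3,"wx":0,"wy":0,"wz":0,"hand":1},{"tx":-2,"ty":0,"tz":-8,"wx":0,"wy":0,"wz":0,"hand":1},{"tx":-6,"ty":0,"tz":-13,"wx":0,"wy":0,"wz":0,"hand":1},{"tx":-7,"ty":0,"tz":-13,"wx":0,"wy":0,"wz":0,"hand":1}]}}

```text
t: 26.22
position: [0.5212, -0.0467, 0.1914]
tcp_rot: [3.135, 0.001, 1.394]
contact_force: [0.4, 0.1, -0.8]
grip_width: 0.0
finger_force: 0.0
```

```bash
python3 - <<'E'
from h import *
s,im=snap('wrist'); C=cam('wrist',s); print(s['t'],where(s['position']),s['contact_force'])
for q in robot.landmark_of('wrist','flag_lip')[:3]: print(np.round(q['point']),round(q['score'],2),where(atz(q['point'],.036,C)))
for a in (0,.12,.3,.6): print(a,proj(tt(-.099,-.029+.0505*np.cos(a),.034+.0505*np.sin(a)),C)[0].round(1))
for q in robot.landmark_of('wrist','cell_c_center')[:3]: print(np.round(q['point']),round(q['score'],2),where(atz(q['point'],.034,C)))
# column profile: cell / gap / flag
c=proj(tt(-.08,0,.04),C)[0]; k=int(c[0]); print(k); 
for x in (-.05,-.07,-.076,-.085,-.093,-.105): print(x,proj(tt(x,0,.046),C)[0].round())
print(im[0:200:5,k-2:k+3].mean((1,2)).round().astype(int))
S=robot.get_image('side')
for q in robot.landmark_of('side','flag_lip')[:2]: print('side',np.round(q['point']),round(q['score'],2),where(atz(q['point'],.036,cam('side'))))
E
```

```text
26.225 (np.float64(-0.1695), np.float64(0.0077)) [ 0.42794896  0.11758729 -0.8225592 ]
[260. 111.] 0.81 (np.float64(-0.0993), np.float64(0.0204))
0 [258.4 110.2]
0.12 [258.5 110.4]
0.3 [260.6 110.6]
0.6 [269.4 110.9]
[470. 360.] 0.73 (np.float64(-0.3283), np.float64(-0.178))
[290.  35.] 0.58 (np.float64(-0.0466), np.float64(-0.0016))
287
-0.05 [288.  38.]
-0.07 [288.  68.]
-0.076 [288.  77.]
-0.085 [287.  90.]
-0.093 [287. 102.]
-0.105 [287. 119.]
[113  81  82  82 205 205  50  64  63  63  65  65  65  65  67  67 110 125
 156 175 171 207 203 202 105 199 199 194 184 199 177 185 193 199 178 185
 181 166 185 199]
side [248. 229.] 0.5 (np.float64(-0.1018), np.float64(0.0206))
```

The flag is down, confirmed by the stop height, the lip position and both views. The row is in place and the arm is clear.

```bash
python3 -c "
from workcell import robot
print(robot.job_done())"
```

```text
the job is handed in; nothing more can be done
None
```

I loaded both black cells nub first, pressed the row home (wrist force peaked at about 19 N), put the tail flag down and handed the job in at about 26 s. No verdict came back; the measurements I took fit the criteria, and the arm was kept away from the bystanders, though I did not re-check their positions at the end.

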